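Set the presser regulator of a sewing machine

TASK

The sewing machine is turned round with its back to you and the lock nut under the thumbscrew on its head has been slackened. First push the presser-foot lifter lever all the way down so that the foot is down on the plate; only then take the knurled brass thumbscrew on top of the head, screw it down clockwise until it seats, and back it off a quarter turn. Finish while still gripping the screw, holding it still at that setting so that a colleague can tighten the lock nut, and leave the loose things around the machine where they are.

Things in the scene. Friction and masses are not known exactly. Their poses are not given: they have to be found in the camera images.
- sewing_machine: Pale green sewing machine, fixed. Origin on the table; z up, +y along the arm to the sewing head, +x out of its back (lever and motor side, towards the robot and its left). In its frame, mm: bed x -114..64, y -199..241, top z 50; head x -71..21, y 107..227, z 96..322; arm beyond it as high. On top a 12 mm thread stud at about (-45, 185) and a 60 mm red spool at (-50, 100).
- sewing_machine_lifter (a joint): Presser-foot lifter lever: metal, cream tip, on the back of the head; 67 mm long, 17 mm wide, 5 mm thick. Radians: 0 = raised (points out of the back, 24 degrees below horizontal), 0.96 = fully down at its stop (79 degrees below horizontal). Starts at 0 to 0.12. Stays where left (creeps down under 0.02 rad/s); under 2 N at its end move it; closed fingertips can push it down and in.
- sewing_machine_presser (a joint): Height of the presser foot over its lowest position, m: 0.004 with the lever raised, 0 with it fully down. The lever moves it in proportion.
- lever_pivot (a point): Pivot of the lifter lever, on the back of the head 150 mm above the table, fixed to the machine. The pivot axis is level and parallel to the machine's y; the lever swings in the machine's x-z plane. The flat back of the head lies 2 mm inside this point.
- lever_end (a point): Middle of the lever near its end, 61 mm from the pivot; moves with the lever.
- regulator: The threaded shank of the presser regulator, with the thumbscrew on it; it sinks 1.5 mm a turn as the screw is driven in. Origin on the screw's vertical axis 325 mm above the table, 7.5 mm below the underside of the knurled head. Its axes do not turn with the screw.
- thumbscrew (a joint): Turn of the thumbscrew about its vertical axis, rad. It grows clockwise seen from above (screwing in); 0 = seated against a hard stop, negative = backed out (-1.571 is a quarter turn out). Between 0.6 and 1.9 rad out at the start. It turns against a steady drag of 0.05 N m and stays where it is left.
- thumbscrew_head (a point): Middle of the knurled head of the thumbscrew, on its axis, 340 mm above the table. Brass, round, 26 mm across, 14.5 mm tall, gripped at any angle from above; a driver slot and a white paint mark on top. Under it a steel lock nut 22 mm across, 5 mm tall, turns with it, then a bush 25 mm across; the machine's head begins 17 mm below this point.
- screwdriver: Small screwdriver with red handle, 19x128x18 mm, lying loose in front of the machine. Leave alone.
- tape_roll: Roll of masking tape, 100 mm across, 25 mm tall, lying loose to the right of the machine's head. Leave alone.
- teal_spool: Spool of teal thread, 27 mm across, 52 mm tall, standing loose to the left in front of the machine. Leave alone.
- orange_bobbin: Bobbin with orange thread, 21 mm across, 11 mm tall, lying loose to the left in front of the machine. Leave alone.
- gooseneck_lamp: Grey desk lamp, fixed, to the right of the machine's head. World frame, mm: its shade fills x 529..669, y -216..-75 from z 222 up to 420; its gooseneck runs from the shade's top back to the table's far edge at (930, 60), 380 to 435 high, left side at y -102 by x 630 and y -40 by x 780. Keep the arm clear of it.

How it is judged:
On the way, in this order (a step that is already met when the one before it is completed fails the run):
1. the lifter lever is fully down and the presser foot is down (value of joint sewing_machine_lifter above 0.85 rad and value of joint sewing_machine_presser below 0.0015 m), for 0.2 s.
2. the thumbscrew is screwed in until it seats, with the foot down (value of joint thumbscrew above -0.07 rad and value of joint sewing_machine_lifter above 0.85 rad), for 0.2 s.
At the end, for the whole second after the job is handed in: The thumbscrew stands still a quarter turn (90 degrees, give or take 15) back from its seat, the fingers still grip it with over 2 N, and the lifter lever and the foot are still fully down (all of step 1 and value of joint thumbscrew between -1.833 and -1.309 rad and velocity of joint thumbscrew between -0.05 and 0.05 rad/s and contact force between the fingers and regulator above 2 N); the arm keeps its last pose, push and grip.
It fails at once if the thumbscrew is handled while the foot is still up (contact force between the fingers and regulator above 1 N and value of joint sewing_machine_lifter below 0.8 rad).
It fails at once if a loose thing beside the machine is disturbed (distance of any of screwdriver, tape_roll, teal_spool, orange_bobbin from where it was at the start of the episode above 0.02 m or angle between any of tape_roll, teal_spool's own z axis and vertical above 0.5 rad).
It also fails if it takes over 72 s, if anything falls off the work surface, if the arm or the gripper's body presses on something with over 40 N, if the wrist force passes 120 N, or if a joint passes its speed limit or range.

ROBOT

A 7-joint arm with a two-finger parallel gripper is mounted at the origin on a cart in front of the work surface, level with it; the furniture and walls round the work are solid. World frame = base frame: x ahead of the robot, y to its left, z up, the work surface at z = 0. Lengths are in m, angles in rad, forces in N, time in s.
With the tool pointing down it reaches from about 0.425 to 1.025 m from the base axis. Payload 9.4 kg.
Tool frame: the origin (TCP) lies at the very end of the fingers, on their centre line; the grasp point (between the pads) lies 19 mm behind it; z points along the fingers, y is the line along which they close (so a half turn about z gives the same grasp; the last joint's range is limited). The gripper opens to 93 mm and grips with 3 to 60 N. Pads are 15 mm wide; open, the fingers measure 128 mm over their backs; the gripper's body (75 mm by 188 mm) begins 65 mm behind the grasp point.
Start: joints at [-0.077, 0.599, -0.003, 1.599, 0.002, 0.943, -0.08], TCP at [0.725, -0, 0.219] pointing down, gripper open.
Joint ranges: [-2.57, 2.57], [-0.35, 1.97], [-1.29, 1.29], [0.11, 2.56], [-1.05, 4.19], [0.11, 1.86], [-2.63, 2.63]. Speed limits (rad/s): [2.22, 2.22, 3.01, 3.01, 3.14, 3.14, 3.14].

INTERFACE

Orientations are given as a unit quaternion [w, x, y, z].
In Python, from station import * gives the robot as it stands. The module is installed in compiled form; this text tells all that it offers.
- The arm moves only by the shell command python3 -m jog 'ROWS' [FORCE]. ROWS is JSON, a list of rows, each an object of numbers: "fingers": the opening, from -1 (shut) to 1 (fully open); "tx", "ty", "tz": the shift along the tool's x, y, z in mm; "ax", "ay", "az": the turn, a rotation vector about the tool's x, y, z in rad. A call has 1 to 10 rows; each row shifts and turns the commanded pose from where the row before left it, along the tool's axes as they then stand; what a row does not reach is not made up. A row lasts 1/12 s, in which the tool goes at most 41.7 mm and 7.16 degrees, less where a joint would pass 70% of its speed; a pose out of reach is approached as far as the arm can. A call is refused whole if a number of a shift passes 41.7 or a number of a turn 0.125, either way. A call with a gripper value outside its range is refused whole. The fingers move at their own pace and stop on an object; FORCE is the grip in N (left out, the last holds). Time passes only in rows, so rows that do not move let the fingers close. It gives the time, the measured TCP pose, the force, the opening and the grip force at its end, in the units of the state.
- get_obs(): the state, without advancing time (a new reading comes with each control period).
- capture(name): name is "scene" or "side" or "wrist"; returns (picture, depth): 420x560x3 uint8, red, green, blue; 420x560 float32, m along the optical axis (not along the pixel's ray), 0 where there is no reading.
- camera_model(name): a dict with "fx", "fy", "cx", "cy" (pixels), "world_to_cam" (4x4, takes a point from world to camera coordinates). Camera axes: x right, y down, z forward; pixel columns grow to the right and rows downward; lengths in m; the calibration is good to about 2 mm. A picture is of the moment at which its call begins: read the wrist's pose just before it. camera_model takes no time and is no camera call; for the wrist camera it gives the pose at the moment of the call.
- finish_job(): hands the job in; it is judged then, once.
The state is a dict: "t": time; "qpos": joint angles; "qvel": joint speeds; "tau": joint torques, N m; "tcp_pos": TCP position; "tcp_rot": TCP orientation; "wrist_force": force on the tool from outside, world axes, zero at the start; "torque": the same for the moment, N m; "width": finger opening in m; "finger_force": force on a finger pad.
Only numpy, scipy, OpenCV 4.12 (cv2) and the standard library are available. Lean on these libraries where they do the work, as an engineer would, in place of code of your own. Each camera call takes 0.05 s, during which the arm holds its last target. There are 200 camera calls.

## Working session

There is one attempt and no reset: what is moved stays moved. The work goes in short steps, Python scripts to look and compute and a shell command to move; the robot and the scene stay as the last step left them, time stands still between calls to the robot, and variables do not carry over. Pictures are saved under pics/ and viewed, at most 10 in all, crops included, and the job is handed in when it is done.

```bash
mkdir -p pics
python3 - <<'E'
from station import *
import cv2,numpy as np
o=get_obs();print({k:np.round(v,3).tolist() for k,v in o.items()})
for n in("scene","side"):
    p,d=capture(n);np.savez(n+"0.npz",p=p,d=d);cv2.imwrite(f"pics/{n}0.png",p[:,:,::-1])
    m=camera_model(n);print(n,m["fx"],m["cx"],m["cy"],np.round(np.linalg.inv(m["world_to_cam"]),3).tolist())
E
```

```text
{'t': 0.0, 'qpos': [-0.077, 0.6, -0.003, 1.6, 0.002, 0.943, -0.08], 'qvel': [0.0, 0.001, 0.0, 0.002, -0.0, -0.0, 0.002], 'tau': [0.001, -76.506, 1.498, -25.234, -0.052, 0.017, 0.0], 'tcp_pos': [0.725, 0.0, 0.218], 'tcp_rot': [-0.0, 0.707, 0.707, -0.001], 'wrist_force': [-0.187, -0.103, 0.225], 'torque': [-0.019, 0.041, -0.017], 'finger_force': 0.0, 'width': 0.093}
scene 437.97185150974525 272.8299489755847 210.33107734958494 [[-0.815, -0.362, 0.452, 0.027], [-0.579, 0.492, -0.65, 0.886], [0.013, -0.792, -0.61, 0.875], [0.0, 0.0, 0.0, 1.0]]
side 386.0743123499028 282.2669433147087 210.36976268446278 [[-0.883, -0.3, 0.361, 0.265], [-0.469, 0.557, -0.686, 0.706], [0.004, -0.775, -0.632, 0.692], [0.0, 0.0, 0.0, 1.0]]
```

View pics/scene0.png

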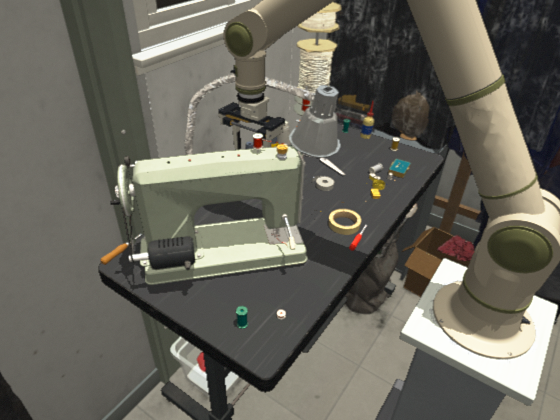

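View pics/side0.png

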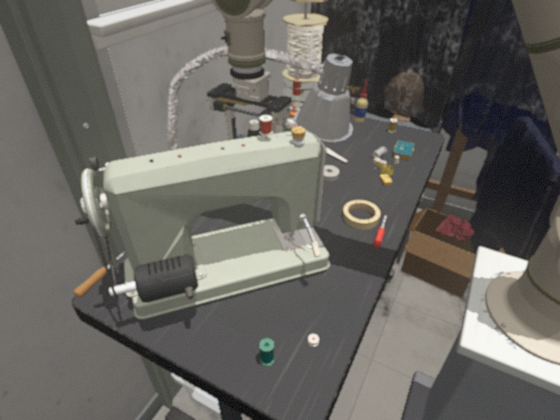

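The scene view shows the brass thumbscrew at about (282,150) and the lever at about (285,218)-(291,246). In the side view they are at (298,133) and (303,218)-(318,250). The gripper is beyond the machine.

```bash
cat > h.py <<'E'
import numpy as np,cv2
from station import *
def deproj(m,u,v,d):
    p=np.array([(u-m["cx"])/m["fx"]*d,(v-m["cy"])/m["fy"]*d,d,1]);return (np.linalg.inv(m["world_to_cam"])@p)[:3]
def onplane(m,u,v,z):
    c=np.linalg.inv(m["world_to_cam"]);r=c[:3,:3]@np.array([(u-m["cx"])/m["fx"],(v-m["cy"])/m["fy"],1]);return c[:3,3]+r*(z-c[2,3])/r[2]
def cloud(m,d):
    v,u=np.mgrid[:d.shape[0],:d.shape[1]];P=np.stack([(u-m["cx"])/m["fx"]*d,(v-m["cy"])/m["fy"]*d,d,np.ones_like(d)],-1)
    return (P@np.linalg.inv(m["world_to_cam"]).T)[...,:3]
def proj(m,p):
    q=m["world_to_cam"]@np.append(p,1);return [m["fx"]*q[0]/q[2]+m["cx"],m["fy"]*q[1]/q[2]+m["cy"]]
E
python3 - <<'E'
from h import *
out=[]
for n,(u0,v0,u1,v1),(lu0,lv0,lu1,lv1) in(("scene",(268,138,296,162),(255,200,315,260)),("side",(284,120,312,150),(280,200,340,270))):
    f=np.load(n+"0.npz");p,d=f["p"],f["d"];m=camera_model(n);C=cloud(m,d)
    h=cv2.cvtColor(p,cv2.COLOR_RGB2HSV)
    k=(h[...,0]>8)&(h[...,0]<26)&(h[...,1]>110)&(h[...,2]>80);k2=np.zeros_like(k);k2[v0:v1,u0:u1]=k[v0:v1,u0:u1]
    vs,us=np.nonzero(k2);print(n,"brass",k2.sum(),us.min(),us.max(),vs.min(),vs.max(),us.mean(),vs.mean(),"plane340",onplane(m,us.mean(),vs.mean(),.340).round(4))
    c=C[k2];print(" depth med",np.median(c,0).round(4),c[:,2].max().round(4))
    # top of machine and back-face direction
    top=(C[...,2]>.31)&(C[...,2]<.332)&(h[...,0]>25)&(h[...,0]<60)&(d>0)&(C[...,0]>.3)
    q=C[top][:,:2];r=cv2.minAreaRect(q.astype(np.float32)*1000);print(" top",top.sum(),r)
    # bed top
    b=(C[...,2]>.045)&(C[...,2]<.055)&(h[...,0]>25)&(h[...,0]<60)
    r=cv2.minAreaRect(C[b][:,:2].astype(np.float32)*1000);print(" bed",b.sum(),r,cv2.boxPoints(r).round(0).tolist())
    t=cv2.resize(p[lv0:lv1,lu0:lu1],None,fx=6,fy=6,interpolation=cv2.INTER_CUBIC)[:400];t=cv2.copyMakeBorder(t,0,max(0,400-t.shape[0]),0,0,cv2.BORDER_CONSTANT);out.append(t[:400])
cv2.imwrite("pics/lev.png",np.hstack(out)[:,:,::-1])
E
```

```text
scene brass 115 271 287 142 153 279.95652173913044 147.41739130434783 plane340 [0.556  0.0991 0.34  ]
 depth med [0.5494 0.1036 0.3416] 0.3491
 top 3691 ((747.2779541015625, -103.33038330078125), (1400.875732421875, 487.08441162109375), 87.44551086425781)
 bed 3865 ((439.510009765625, -14.65087890625), (1662.7838134765625, 1048.4010009765625), 89.74864959716797) [[-88.0, -844.0], [960.0, -848.0], [967.0, 814.0], [-81.0, 819.0]]
side brass 89 292 303 127 137 297.6629213483146 132.64044943820224 plane340 [0.5514 0.1018 0.34  ]
 depth med [0.547  0.1105 0.3459] 0.3492
 top 5799 ((746.3321533203125, -206.390380859375), (1344.8121337890625, 575.2691650390625), 78.24481201171875)
 bed 5747 ((483.3507995605469, -137.57928466796875), (1409.081787109375, 956.3468627929688), 89.90729522705078) [[4.0, -841.0], [960.0, -843.0], [963.0, 566.0], [6.0, 568.0]]
```

View pics/lev.png

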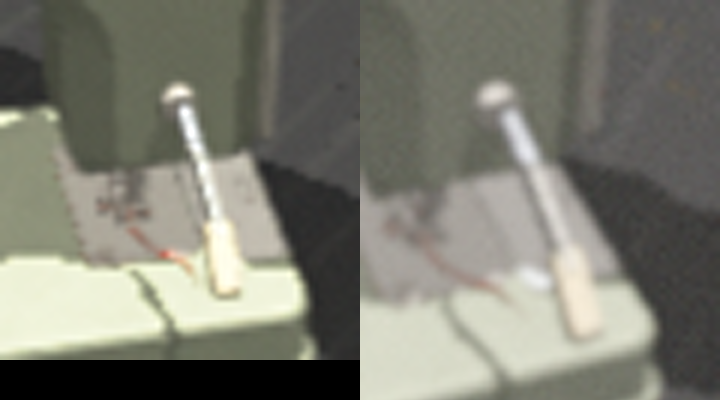

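The crop shows the lever pivot at scene (284.5,215.8) / side (302.8,216.2) and the tip end at scene (292.5,248.5) / side (316.7,255.5).

Run:
```python
from h import *
M={}
for n,pv,tp in(("scene",(284.5,215.8),(292.5,248.5)),("side",(302.8,216.2),(316.7,255.5))):
    f=np.load(n+"0.npz");p,d=f["p"],f["d"];m=M[n]=camera_model(n);C=cloud(m,d)
    h=cv2.cvtColor(p,cv2.COLOR_RGB2HSV)
    g=(h[...,0]>25)&(h[...,0]<60)&(d>0)&(C[...,0]>.3)&(C[...,0]<.95)&(C[...,1]>-.05)&(C[...,1]<.7)&(np.hypot(C[...,0],C[...,1])<1.1)
    dx=cv2.Sobel(d,-1,1,0);
    a=g&(C[...,2]>.25)&(C[...,2]<.30)
    q=C[a][:,:2]
    for _ in range(6):
        l=cv2.fitLine(q.astype(np.float32),cv2.DIST_HUBER,0,.001,.001).ravel();r=(q-l[2:])@[-l[1],l[0]];q=q[abs(r)<.012]
    print(n,"face dir",l.round(4),len(q),"yaw",np.degrees(np.arctan2(l[1],l[0])),"ends",q[np.argsort(q@l[:2])[[3,-3]]].round(3).tolist())
    print(" pivot@150",onplane(m,*pv,.150).round(4))
    v,u=np.round(tp[::-1]).astype(int);print(" tip depth",C[v-4:v,u-1:u+2].reshape(-1,3).round(3)[::3].tolist())
    b=g&(C[...,2]>.3195)&(C[...,2]<.325);r=cv2.minAreaRect(C[b][:,:2].astype(np.float32)*1000);print(" top",r)
    rd=((h[...,0]<6)|(h[...,0]>174))&(h[...,1]>140)&(C[...,2]>.33)&(C[...,2]<.42)&(C[...,0]<.9)
    print(" red",np.median(C[rd],0).round(3))
def tri(a,b):
    A=[]
    for n,(u,v) in(("scene",a),("side",b)):
        m=M[n];W=m["world_to_cam"];x,y=(u-m["cx"])/m["fx"],(v-m["cy"])/m["fy"];A+= [x*W[2]-W[0],y*W[2]-W[1]]
    A=np.array(A);return np.linalg.lstsq(A[:,:3],-A[:,3],rcond=None)[0].round(4)
print(tri((284.5,215.8),(302.8,216.2)),tri((292.5,248.5),(316.7,255.5)),tri((280.,147.4),(297.7,132.6)))
```

```text
scene face dir [0.6811 0.7322 0.6225 0.2205] 2681 yaw 47.072624 ends [[0.509, 0.093], [0.802, 0.405]]
 pivot@150 [0.5252 0.1147 0.15  ]
 tip depth [[0.472, 0.161, 0.111], [0.472, 0.161, 0.107], [0.471, 0.163, 0.106], [0.468, 0.167, 0.107]]
 top ((737.1416625976562, 165.42031860351562), (366.2384338378906, 417.0013427734375), 86.88241577148438)
 red [0.603 0.13  0.35 ]
side face dir [0.6769 0.7361 0.6633 0.2645] 4831 yaw 47.39921 ends [[0.51, 0.082], [0.804, 0.428]]
 pivot@150 [0.5265 0.1144 0.15  ]
 tip depth [[0.47, 0.165, 0.112], [0.47, 0.165, 0.109], [0.469, 0.167, 0.108], [0.469, 0.167, 0.105]]
 top ((750.4568481445312, 206.73043823242188), (416.61907958984375, 283.95001220703125), 62.113616943359375)
 red [0.605 0.131 0.351]
[0.5289 0.1089 0.1448] [0.4727 0.1511 0.0873] [0.5468 0.1121 0.3475]
```

```bash
python3 -m jog '[{"tx":30},{"tz":-38,"fingers":-1},{"tz":-38},{"tz":-38},{"tz":-38},{"tz":-38},{"tz":-38},{}]' && python3 -m jog '[{"tx":19,"ty":-34},{"tx":19,"ty":-34},{"tx":19,"ty":-34},{"tx":19,"ty":-34},{"tx":19,"ty":-34},{"tx":19,"ty":-34},{"tx":19,"ty":-34},{"tx":19,"ty":-34},{}]'
cat >> h.py <<'E'
from scipy.spatial.transform import Rotation as Ro
MX=np.array([-.734,.679,0]);MY=np.array([-.679,-.734,0]);PV=np.array([.526,.1145,.150])
def Rtool(th):
    z=-np.sin(th)*MX+np.array([0,0,-np.cos(th)]);y=-MY;return Ro.from_matrix(np.c_[np.cross(y,z),y,z])
def cur():
    o=get_obs();q=o["tcp_rot"];return np.array(o["tcp_pos"]),Ro.from_quat([q[1],q[2],q[3],q[0]]),o
def delta(p,R=None):
    c,Rc,o=cur();print("shift mm",(Rc.inv().apply(p-c)*1000).round(1),"turn",None if R is None else (Rc.inv()*R).as_rotvec().round(4), "q",np.round(o["qpos"],2),"F",np.round(o["wrist_force"],1))
    if R is not None: print("  shift in new axes",(R.inv().apply(p-c)*1000).round(1))
E
python3 -c "
from h import *
import math
delta(PV+.08*MX+np.array([0,0,.03]),Rtool(math.radians(35)))"
```

```text
shift mm [ 168.9 -257.2   38.2] turn [-0.2529 -0.5758 -0.7975] q [-0.08  0.6  -0.    1.6   0.    0.94 -0.08] F [-1.  -1.1  0.4]
  shift in new axes [ 270.4  -50.8 -143.1]invalid input at $[0]: expected keys fingers, tx, ty, tz, ax, ay, az
```

All keys are required in each row.

```bash
python3 -m jog '[{"fingers":1,"tx":30,"ty":0,"tz":0,"ax":0,"ay":0,"az":0},{"fingers":-1,"tx":0,"ty":0,"tz":-38,"ax":0,"ay":0,"az":0},{"fingers":-1,"tx":0,"ty":0,"tz":-38,"ax":0,"ay":0,"az":0},{"fingers":-1,"tx":0,"ty":0,"tz":-38,"ax":0,"ay":0,"az":0},{"fingers":-1,"tx":0,"ty":0,"tz":-38,"ax":0,"ay":0,"az":0},{"fingers":-1,"tx":0,"ty":0,"tz":-38,"ax":0,"ay":0,"az":0},{"fingers":-1,"tx":0,"ty":0,"tz":-38,"ax":0,"ay":0,"az":0},{"fingers":-1,"tx":0,"ty":0,"tz":0,"ax":0,"ay":0,"az":0},{"fingers":-1,"tx":0,"ty":0,"tz":0,"ax":0,"ay":0,"az":0}]'
python3 -c "
from h import *
import math
delta(np.array([.453,.182,.45]),Rtool(math.radians(35)))"
```

```text
t: 0.85
tcp_pos: [0.7256, 0.03, 0.449]
tcp_rot: [0.001, 0.707, 0.707, 0.002]
wrist_force: [0.2, 0.6, -0.9]
width: 0.0442
finger_force: 0.0
shift mm [ 152.  -272.6   -2.1] turn [-0.2477 -0.574  -0.7991] q [-0.13  0.46  0.01  1.28 -0.01  1.4  -0.11] F [ 0.2  0.6 -0.9]
  shift in new axes [ 247.9  -73.5 -174.8]
```

```bash
python3 -m jog '[{"fingers":-1,"tx":19,"ty":-34,"tz":0,"ax":0,"ay":0,"az":0},{"fingers":-1,"tx":19,"ty":-34,"tz":0,"ax":0,"ay":0,"az":0},{"fingers":-1,"tx":19,"ty":-34,"tz":0,"ax":0,"ay":0,"az":0},{"fingers":-1,"tx":19,"ty":-34,"tz":0,"ax":0,"ay":0,"az":0},{"fingers":-1,"tx":19,"ty":-34,"tz":0,"ax":0,"ay":0,"az":0},{"fingers":-1,"tx":19,"ty":-34,"tz":0,"ax":0,"ay":0,"az":0},{"fingers":-1,"tx":19,"ty":-34,"tz":0,"ax":0,"ay":0,"az":0},{"fingers":-1,"tx":19,"ty":-34,"tz":0,"ax":0,"ay":0,"az":0},{"fingers":-1,"tx":0,"ty":0,"tz":0,"ax":0,"ay":0,"az":0},{"fingers":-1,"tx":0,"ty":0,"tz":0,"ax":0,"ay":0,"az":0}]'
python3 -m jog '[{"fingers":-1,"tx":0,"ty":0,"tz":0,"ax":-0.025,"ay":-0.057,"az":-0.08},{"fingers":-1,"tx":0,"ty":0,"tz":0,"ax":-0.025,"ay":-0.057,"az":-0.08},{"fingers":-1,"tx":0,"ty":0,"tz":0,"ax":-0.025,"ay":-0.057,"az":-0.08},{"fingers":-1,"tx":0,"ty":0,"tz":0,"ax":-0.025,"ay":-0.057,"az":-0.08},{"fingers":-1,"tx":0,"ty":0,"tz":0,"ax":-0.025,"ay":-0.057,"az":-0.08},{"fingers":-1,"tx":0,"ty":0,"tz":0,"ax":-0.025,"ay":-0.057,"az":-0.08},{"fingers":-1,"tx":0,"ty":0,"tz":0,"ax":-0.025,"ay":-0.057,"az":-0.08},{"fingers":-1,"tx":0,"ty":0,"tz":0,"ax":-0.025,"ay":-0.057,"az":-0.08},{"fingers":-1,"tx":0,"ty":0,"tz":0,"ax":-0.025,"ay":-0.057,"az":-0.08},{"fingers":-1,"tx":0,"ty":0,"tz":0,"ax":-0.025,"ay":-0.057,"az":-0.08}]'
python3 -c "
from h import *
import math
R=Rtool(math.radians(35))
delta(PV+.09*MX+np.array([0,0,.05]),R)
p,d=capture('scene');cv2.imwrite('pics/s1.png',p[:,:,::-1])"
```

```text
t: 1.68
tcp_pos: [0.4509, 0.1828, 0.4458]
tcp_rot: [-0.0, 0.706, 0.708, -0.001]
wrist_force: [1.6, -0.9, -0.5]
width: 0.0005
finger_force: 0.0
t: 2.52
tcp_pos: [0.4539, 0.1816, 0.4455]
tcp_rot: [0.278, 0.345, 0.889, -0.11]
wrist_force: [-1.1, -0.1, 0.6]
width: 0.0002
finger_force: 0.0
shift mm [133.2   0.5 206.4] turn [-0.0001 -0.0031  0.0057] q [-0.65  0.08 -0.28  1.97  0.67  1.25 -0.38] F [-1.1 -0.1  0.6]
  shift in new axes [ 1.338e+02 -2.000e-01  2.059e+02]
```

View pics/s1.png

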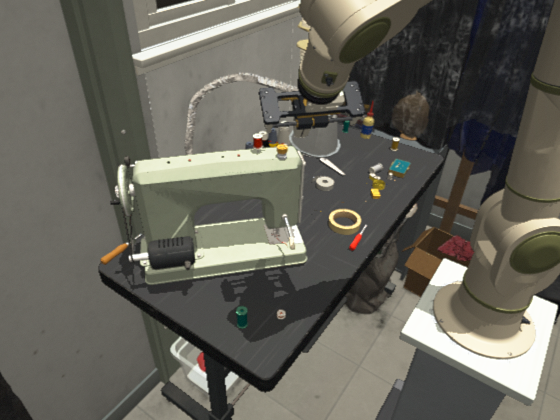

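The tool is tilted as planned, behind the head at about (310,100), and everything is undisturbed. Next it descends behind the lever.

```bash
python3 -m jog '[{"fingers":-1,"tx":16.6,"ty":0,"tz":25.8,"ax":0,"ay":0,"az":0},{"fingers":-1,"tx":16.6,"ty":0,"tz":25.8,"ax":0,"ay":0,"az":0},{"fingers":-1,"tx":16.6,"ty":0,"tz":25.8,"ax":0,"ay":0,"az":0},{"fingers":-1,"tx":16.6,"ty":0,"tz":25.8,"ax":0,"ay":0,"az":0},{"fingers":-1,"tx":16.6,"ty":0,"tz":25.8,"ax":0,"ay":0,"az":0},{"fingers":-1,"tx":16.6,"ty":0,"tz":25.8,"ax":0,"ay":0,"az":0},{"fingers":-1,"tx":16.6,"ty":0,"tz":25.8,"ax":0,"ay":0,"az":0},{"fingers":-1,"tx":16.6,"ty":0,"tz":25.8,"ax":0,"ay":0,"az":0},{"fingers":-1,"tx":0,"ty":0,"tz":0,"ax":0,"ay":0,"az":0},{"fingers":-1,"tx":0,"ty":0,"tz":0,"ax":0,"ay":0,"az":0}]'
python3 -c "
from h import *
for a,b in((48,-16),(18,-53),(12,-54)): delta(PV+a/1000*MX+np.array([0,0,b/1000]))
p,d=capture('side');cv2.imwrite('pics/s2.png',cv2.resize(p[120:330,180:460],None,fx=2.5,fy=2.5)[:,:,::-1])"
```

```text
t: 3.4
tcp_pos: [0.4591, 0.1752, 0.2001]
tcp_rot: [0.277, 0.348, 0.889, -0.111]
wrist_force: [-0.3, 0.6, 1.1]
width: 0.0006
finger_force: 0.0
shift mm [ 2.8  1.3 78.4] turn None q [-0.71  0.41 -0.24  2.29  1.02  0.85 -0.97] F [-0.3  0.6  1.1]
shift mm [ -0.9   1.4 125.9] turn None q [-0.71  0.41 -0.24  2.29  1.02  0.85 -0.97] F [-0.3  0.6  1.1]
shift mm [ -5.2   1.5 130.1] turn None q [-0.71  0.41 -0.24  2.29  1.02  0.85 -0.97] F [-0.3  0.6  1.1]
```

View pics/s2.png

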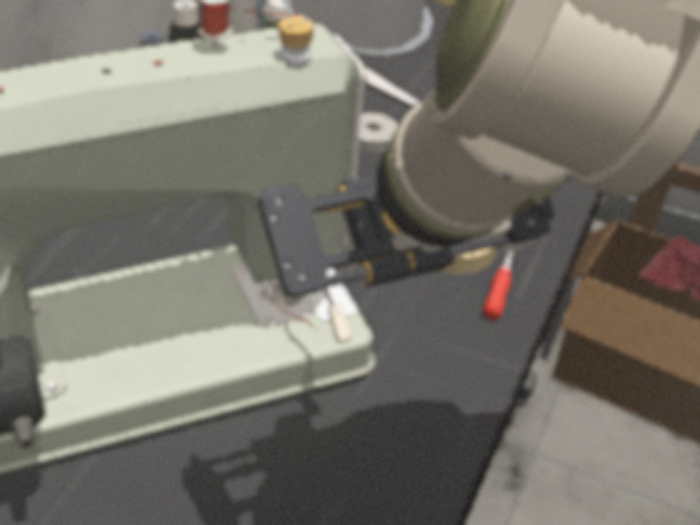

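The lever tip is at crop (340,320), directly under the fingers. Next I push along tool z.

```bash
python3 -m jog '[{"fingers":-1,"tx":0,"ty":0,"tz":25,"ax":0,"ay":0,"az":0},{"fingers":-1,"tx":0,"ty":0,"tz":25,"ax":0,"ay":0,"az":0},{"fingers":-1,"tx":0,"ty":0,"tz":15,"ax":0,"ay":0,"az":0},{"fingers":-1,"tx":0,"ty":0,"tz":8,"ax":0,"ay":0,"az":0},{"fingers":-1,"tx":0,"ty":0,"tz":8,"ax":0,"ay":0,"az":0},{"fingers":-1,"tx":0,"ty":0,"tz":8,"ax":0,"ay":0,"az":0},{"fingers":-1,"tx":0,"ty":0,"tz":8,"ax":0,"ay":0,"az":0},{"fingers":-1,"tx":0,"ty":0,"tz":8,"ax":0,"ay":0,"az":0},{"fingers":-1,"tx":0,"ty":0,"tz":8,"ax":0,"ay":0,"az":0},{"fingers":-1,"tx":0,"ty":0,"tz":0,"ax":0,"ay":0,"az":0}]'
python3 -c "
from h import *
for a,b in((18,-53),(12,-54)): delta(PV+a/1000*MX+np.array([0,0,b/1000]))"
```

```text
t: 4.28
tcp_pos: [0.5078, 0.1331, 0.1096]
tcp_rot: [0.278, 0.348, 0.889, -0.107]
wrist_force: [-0.2, 0.6, -0.6]
width: 0.0003
finger_force: 0.2
shift mm [ 0.6 -1.4 14.9] turn None q [-0.64  0.59 -0.15  2.35  1.37  0.71 -1.24] F [-0.2  0.6 -0.6]
shift mm [-3.7 -1.4 19.1] turn None q [-0.64  0.59 -0.15  2.35  1.37  0.71 -1.24] F [-0.2  0.6 -0.6]
```

```bash
python3 -m jog '[{"fingers":-1,"tx":0,"ty":0,"tz":4,"ax":0,"ay":0,"az":0},{"fingers":-1,"tx":0,"ty":0,"tz":4,"ax":0,"ay":0,"az":0},{"fingers":-1,"tx":0,"ty":0,"tz":4,"ax":0,"ay":0,"az":0},{"fingers":-1,"tx":0,"ty":0,"tz":2,"ax":0,"ay":0,"az":0},{"fingers":-1,"tx":0,"ty":0,"tz":0,"ax":0,"ay":0,"az":0},{"fingers":-1,"tx":0,"ty":0,"tz":0,"ax":0,"ay":0,"az":0}]'
python3 -m jog '[{"fingers":-1,"tx":-1,"ty":0,"tz":1,"ax":0,"ay":0,"az":0},{"fingers":-1,"tx":-1,"ty":0,"tz":1,"ax":0,"ay":0,"az":0},{"fingers":-1,"tx":0,"ty":0,"tz":0,"ax":0,"ay":0,"az":0},{"fingers":-1,"tx":0,"ty":0,"tz":0,"ax":0,"ay":0,"az":0}]'
python3 -c "
from h import *
for a,b in((18,-53),(12,-54)): delta(PV+a/1000*MX+np.array([0,0,b/1000]))
p,d=capture('scene');q,d=capture('side');cv2.imwrite('pics/s3.png',np.hstack([cv2.resize(p[180:280,240:340],None,fx=4,fy=4),cv2.resize(q[180:280,260:360],None,fx=4,fy=4)])[:,:,::-1])"
```

```text
t: 4.78
tcp_pos: [0.511, 0.1328, 0.0969]
tcp_rot: [0.276, 0.346, 0.891, -0.104]
wrist_force: [-13.6, 14.0, 6.2]
width: 0.0004
finger_force: 9.5
t: 5.12
tcp_pos: [0.5118, 0.1324, 0.0964]
tcp_rot: [0.275, 0.345, 0.892, -0.103]
wrist_force: [-24.0, 19.2, 15.6]
width: 0.0006
finger_force: 15.1
shift mm [-4.1 -3.5  2. ] turn None q [-0.63  0.61 -0.15  2.35  1.42  0.69 -1.28] F [-24.   19.2  15.6]
shift mm [-8.5 -3.6  6.2] turn None q [-0.63  0.61 -0.15  2.35  1.42  0.69 -1.28] F [-24.   19.2  15.6]
```

View pics/s3.png

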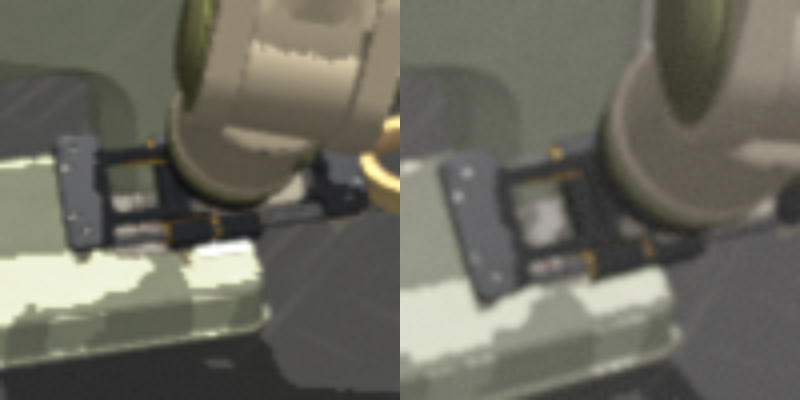

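The fingers have met a firm stop (about 30 N along the lever normal). Next I retreat and check the lever.

```bash
python3 -m jog '[{"fingers":-1,"tx":2,"ty":0,"tz":-4,"ax":0,"ay":0,"az":0},{"fingers":-1,"tx":0,"ty":0,"tz":-30,"ax":0,"ay":0,"az":0},{"fingers":-1,"tx":0,"ty":0,"tz":-40,"ax":0,"ay":0,"az":0},{"fingers":-1,"tx":0,"ty":0,"tz":-40,"ax":0,"ay":0,"az":0},{"fingers":-1,"tx":-16,"ty":0,"tz":-25,"ax":0,"ay":0,"az":0},{"fingers":-1,"tx":-16,"ty":0,"tz":-25,"ax":0,"ay":0,"az":0},{"fingers":-1,"tx":-16,"ty":0,"tz":-25,"ax":0,"ay":0,"az":0},{"fingers":-1,"tx":-16,"ty":0,"tz":-25,"ax":0,"ay":0,"az":0},{"fingers":-1,"tx":-16,"ty":0,"tz":-25,"ax":0,"ay":0,"az":0},{"fingers":-1,"tx":-16,"ty":0,"tz":-25,"ax":0,"ay":0,"az":0}]'
python3 -m jog '[{"fingers":-1,"tx":-16,"ty":0,"tz":-25,"ax":0,"ay":0,"az":0},{"fingers":-1,"tx":-16,"ty":0,"tz":-25,"ax":0,"ay":0,"az":0},{"fingers":0,"tx":-16,"ty":0,"tz":-25,"ax":0,"ay":0,"az":0},{"fingers":0,"tx":0,"ty":0,"tz":0,"ax":0,"ay":0,"az":0}]'
python3 -c "
from h import *
delta(np.array([.554,.1,.43]),Rtool(0))
p,d=capture('scene');q,d=capture('side');cv2.imwrite('pics/s4.png',np.hstack([cv2.resize(p[180:280,240:340],None,fx=4,fy=4),cv2.resize(q[180:280,260:360],None,fx=4,fy=4)])[:,:,::-1])"
```

```text
t: 6.05
tcp_pos: [0.4599, 0.1745, 0.3699]
tcp_rot: [0.278, 0.348, 0.889, -0.108]
wrist_force: [1.1, 1.5, -0.8]
width: 0.0005
finger_force: 0.0
t: 6.38
tcp_pos: [0.4585, 0.178, 0.4625]
tcp_rot: [0.279, 0.349, 0.889, -0.104]
wrist_force: [1.1, -0.4, 0.3]
width: 0.0096
finger_force: 0.0
shift mm [-82.6   7.1  96.8] turn [ 0.0095  0.6056 -0.0013] q [-0.66  0.07 -0.26  1.94  0.66  1.26 -0.34] F [ 1.1 -0.4  0.3]
  shift in new axes [-123.     7.6   32.5]
```

View pics/s4.png

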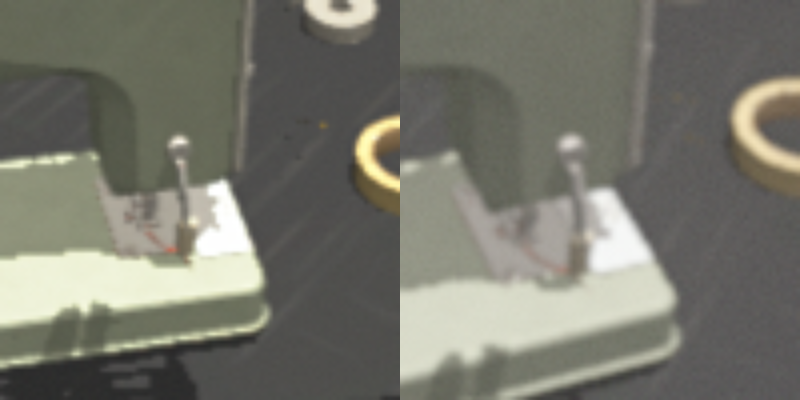

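```bash
python3 -m jog '[{"fingers":0,"tx":0,"ty":0,"tz":0,"ax":0,"ay":0.121,"az":0},{"fingers":0,"tx":0,"ty":0,"tz":0,"ax":0,"ay":0.121,"az":0},{"fingers":0,"tx":0,"ty":0,"tz":0,"ax":0,"ay":0.121,"az":0},{"fingers":0,"tx":0,"ty":0,"tz":0,"ax":0,"ay":0.121,"az":0},{"fingers":0,"tx":0,"ty":0,"tz":0,"ax":0,"ay":0.121,"az":0},{"fingers":0,"tx":-20,"ty":1,"tz":0,"ax":0,"ay":0,"az":0},{"fingers":0,"tx":-20,"ty":1,"tz":0,"ax":0,"ay":0,"az":0},{"fingers":0,"tx":-20,"ty":1,"tz":0,"ax":0,"ay":0,"az":0},{"fingers":0,"tx":0,"ty":0,"tz":0,"ax":0,"ay":0,"az":0},{"fingers":0,"tx":0,"ty":0,"tz":0,"ax":0,"ay":0,"az":0}]'
python3 - <<'E'
from h import *
for n in("scene","side"):
    m=camera_model(n);print(n,"pivot",np.round(proj(m,PV),1),[np.round(proj(m,PV+.067*(np.cos(a)*MX+np.array([0,0,-np.sin(a)]))),1).tolist() for a in np.radians([24,60,72,79])])
delta(np.array([.554,.1,.43]),Rtool(0))
m=camera_model("wrist");p,d=capture("wrist");np.savez("w0.npz",p=p,d=d,**{k:v for k,v in m.items()});cv2.imwrite("pics/w0.png",p[:,:,::-1])
print(np.linalg.inv(m["world_to_cam"]).round(3).tolist(),proj(m,[.554,.1,.34]))
E
```

```text
t: 7.32
tcp_pos: [0.5042, 0.1379, 0.4548]
tcp_rot: [-0.001, 0.365, 0.931, -0.001]
wrist_force: [0.3, 0.8, -0.3]
width: 0.0463
finger_force: 0.0
scene pivot [284.3 215.6] [[289.3, 238.2], [286.5, 240.1], [285.3, 238.6], [284.7, 237.3]]
side pivot [303.  216.3] [[313.2, 243.8], [307.5, 245.6], [305.3, 243.6], [303.9, 241.9]]
shift mm [-62.3   6.1  24.7] turn [-0.0018 -0.0011 -0.0003] q [-0.32  0.15 -0.07  1.71  0.01  1.28  0.44] F [ 0.3  0.8 -0.3]
  shift in new axes [-62.3   6.   24.8]
[[0.68, 0.712, 0.177, 0.456], [0.734, -0.659, -0.166, 0.185], [-0.002, 0.243, -0.97, 0.621], [0.0, 0.0, 0.0, 1.0]] [np.float64(286.8569694322586), np.float64(282.2336800925259)]
```

View pics/w0.png

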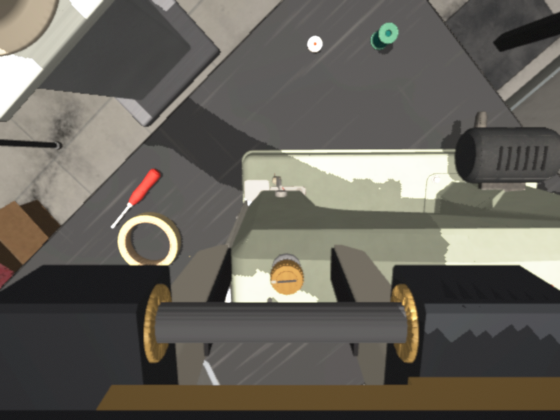

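The wrist view shows the brass head at (287,278) with its slot and mark, clear space around it, and the lever standing nearly upright at (278,183). I'll measure both.

Run:
```python
from h import *
f=np.load("w0.npz");m={k:f[k] for k in("fx","fy","cx","cy","world_to_cam")};p,d=f["p"],f["d"];C=cloud(m,d)
h=cv2.cvtColor(p,cv2.COLOR_RGB2HSV);k=((h[...,0]>8)&(h[...,0]<26)&(h[...,1]>140)&(h[...,2]>90)).astype(np.uint8);k[:250]=0;k[300:]=0;k[:,:265]=0;k[:,310:]=0
c=max(cv2.findContours(cv2.morphologyEx(k,cv2.MORPH_CLOSE,np.ones((5,5))),cv2.RETR_EXTERNAL,cv2.CHAIN_APPROX_NONE)[0],key=cv2.contourArea)
(u,v),r=cv2.minEnclosingCircle(c);print("circle",u,v,r,"@347",onplane(m,u,v,.347).round(4),"@340",onplane(m,u,v,.34).round(4),"rad mm",r/m["fx"]*d[int(v),int(u)]*1000)
P=C[k>0];t=P[P[:,2]>.343];print("top pts",len(t),t.mean(0).round(4),(t.min(0)+t.max(0)).round(4)/2,P[:,2].max())
x0=onplane(m,u,v,.347)
for nm,(uu,vv) in dict(lev=(280,181),tip=(277,192)).items():print(nm,C[vv-1:vv+2,uu-1:uu+2].reshape(-1,3).mean(0).round(3))
def mf(q): q=np.asarray(q)-PV; return np.round([q@MX*1000,q@MY*1000,q[2]*1000],1)
for n,px,w in(("scene",[(284,215),(285,222),(288,233),(291,240),(292,246)],0),("side",[(303,216),(307,226),(314,243),(316,250)],0)):
    g=np.load(n+"0.npz")["d"];mm=camera_model(n);print(n,"before",[mf(cloud(mm,g)[b,a]).tolist() for a,b in px])
    q,g=capture(n);D=cloud(mm,g)
    px=[(284,215),(286,226),(286,236),(287,243)] if n=="scene" else [(303,216),(304,228),(304,240),(304,247)]
    print(n,"after",[mf(D[b,a]).tolist() for a,b in px])
    F=D[200:206,262:268] if n=="scene" else D[195:200,285:290]
    print(" face",mf(F.reshape(-1,3).mean(0)))
```

```text
circle 286.5 276.9838562011719 16.362695693969727 @347 [0.5481 0.1049 0.347 ] @340 [0.5504 0.1029 0.34  ] rad mm 12.787778177721504
top pts 663 [0.5481 0.1057 0.3489] [0.5084  0.13845 0.482  ] 0.6209387968424563
lev [0.518 0.125 0.104]
tip [0.52  0.118 0.156]
scene before [[3.3, -1.8, 5.0], [18.9, -2.3, -6.4], [41.8, 1.1, -26.0], [67.0, 3.1, -29.0], [74.4, 4.6, -43.6]]
scene after [[4.8, -2.1, 6.3], [0.5, 5.7, -36.4], [15.4, 2.9, -59.2], [11.6, 7.6, -88.9]]
 face [-19.1 -50.2  36.8]
side before [[5.3, -2.3, 5.7], [30.3, -2.7, -2.1], [61.3, 1.7, -25.3], [70.3, 3.3, -38.0]]
side after [[6.1, -2.6, 6.4], [16.1, -3.2, -19.7], [13.4, -0.4, -59.0], [13.4, 0.6, -81.4]]
 face [  0.6 -38.   62.6]
```

The lever is down: its face lies about 78° below horizontal. The screw axis is near (0.5485, 0.1045). Next I hover and refine it.

```bash
python3 -m jog '[{"fingers":0,"tx":-20,"ty":2,"tz":0,"ax":0,"ay":0,"az":0},{"fingers":0,"tx":-20,"ty":2,"tz":0,"ax":0,"ay":0,"az":0},{"fingers":0,"tx":-15,"ty":1.6,"tz":0,"ax":0,"ay":0,"az":0},{"fingers":0,"tx":0,"ty":0,"tz":20,"ax":0,"ay":0,"az":0},{"fingers":0,"tx":0,"ty":0,"tz":20,"ax":0,"ay":0,"az":0},{"fingers":0,"tx":0,"ty":0,"tz":15,"ax":0,"ay":0,"az":0},{"fingers":0,"tx":0,"ty":0,"tz":0,"ax":0,"ay":0,"az":0},{"fingers":0,"tx":0,"ty":0,"tz":0,"ax":0,"ay":0,"az":0},{"fingers":0,"tx":0,"ty":0,"tz":0,"ax":0,"ay":0,"az":0}]'
python3 - <<'E'
from h import *
m=camera_model("wrist");p,d=capture("wrist");cv2.imwrite("pics/w1.png",p[:,:,::-1]);C=cloud(m,d)
u0,v0=proj(m,[.5485,.1045,.347]);print("pred",u0,v0)
h=cv2.cvtColor(p,cv2.COLOR_RGB2HSV);k=((h[...,0]>8)&(h[...,0]<26)&(h[...,1]>140)&(h[...,2]>90)).astype(np.uint8)
z=np.zeros_like(k);cv2.circle(z,(int(u0),int(v0)),32,1,-1);k*=z
c=max(cv2.findContours(cv2.morphologyEx(k,cv2.MORPH_CLOSE,np.ones((5,5))),cv2.RETR_EXTERNAL,cv2.CHAIN_APPROX_NONE)[0],key=cv2.contourArea)
print(cv2.boundingRect(c));(u,v),r=cv2.minEnclosingCircle(c);print(u,v,r,onplane(m,u,v,.347).round(4))
P=C[k>0];P=P[(P[:,2]>.344)&(P[:,2]<.353)];(a,b),r=cv2.minEnclosingCircle((P[:,:2]*1000).astype(np.float32));print("3d",len(P),a,b,r,P.mean(0).round(4))
print(C[(C[...,2]>.325)&(C[...,2]<.335)&(abs(C[...,0]-.5485)<.06)&(abs(C[...,1]-.1045)<.06)].shape)
delta(np.array([.5485,.1045,.329]),Rtool(0))
E
```

```text
t: 8.22
tcp_pos: [0.5489, 0.1059, 0.402]
tcp_rot: [0.001, 0.364, 0.932, 0.0]
wrist_force: [0.4, 0.0, 1.3]
width: 0.0465
finger_force: 0.0
pred 276.3303014168258 230.9893048988128
(256, 211, 42, 42)
276.4478759765625 231.75193786621094 20.759366989135742 [0.5489 0.1042 0.347 ]
3d 1149 549.47021484375 103.7722396850586 12.846965789794922 [0.5491 0.1045 0.3478]
(76, 3)
shift mm [-0.4 -1.5 73.2] turn [0.0016 0.0012 0.0021] q [-0.26  0.23 -0.04  1.74  0.01  1.17  0.52] F [ 0.2 -0.2 -0.4]
  shift in new axes [-0.5 -1.4 73.2]
```

View pics/w1.png

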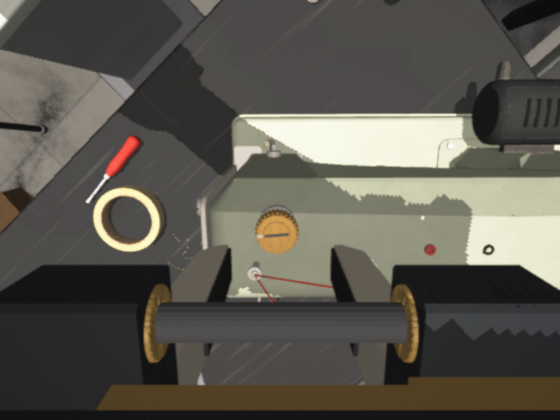

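The screw head is at (276,232), midway between the fingers. The thread stud is at (254,273) and carries a red thread. I'll check its position against the finger sweep.

Run:
```python
from h import *
m=camera_model("wrist");A=np.array([.549,.104,0])
p,d=capture("wrist");C=cloud(m,d);print("stud depth pts",C[269:278:3,250:259:4].reshape(-1,3).round(3).tolist())
for z in(.334,.345):
    q=onplane(m,254,273,z)-A;print(z,"machine dx,dy mm",(q@MX*1000).round(1),(q@MY*1000).round(1))
```

```text
stud depth pts [[0.559, 0.071, 0.336], [0.56, 0.073, 0.336], [0.562, 0.075, 0.336], [0.56, 0.07, 0.336], [0.562, 0.072, 0.337], [0.564, 0.074, 0.336], [0.562, 0.068, 0.334], [0.563, 0.071, 0.339], [0.564, 0.073, 0.339]]
0.334 machine dx,dy mm -33.0 15.0
0.345 machine dx,dy mm -28.2 14.2
```

The stud (about 35 mm from the axis, top at about z 0.338) could meet a finger during the turn. I pre-rotate 0.6 rad counter-clockwise so the whole clockwise sweep stays clear.

```bash
python3 -m jog '[{"fingers":0,"tx":0,"ty":0,"tz":0,"ax":0,"ay":0,"az":-0.12},{"fingers":0,"tx":0,"ty":0,"tz":0,"ax":0,"ay":0,"az":-0.12},{"fingers":0,"tx":0,"ty":0,"tz":0,"ax":0,"ay":0,"az":-0.12},{"fingers":0,"tx":0,"ty":0,"tz":0,"ax":0,"ay":0,"az":-0.12},{"fingers":0,"tx":0,"ty":0,"tz":0,"ax":0,"ay":0,"az":-0.12},{"fingers":0,"tx":0,"ty":0,"tz":0,"ax":0,"ay":0,"az":0},{"fingers":0,"tx":0,"ty":0,"tz":0,"ax":0,"ay":0,"az":0},{"fingers":0,"tx":0,"ty":0,"tz":0,"ax":0,"ay":0,"az":0}]'
python3 -c "
from h import *
delta(np.array([.549,.104,.329]),Rtool(0))"
```

```text
t: 8.98
tcp_pos: [0.5488, 0.1055, 0.4014]
tcp_rot: [0.001, 0.074, 0.997, 0.0]
wrist_force: [0.4, 0.5, 0.3]
width: 0.0465
finger_force: 0.0
shift mm [-0.3 -1.5 72.4] turn [0.0006 0.001  0.5976] q [-0.19  0.24 -0.13  1.73  0.03  1.17  1.09] F [0.4 0.5 0.3]
  shift in new axes [-1.1 -1.  72.4]
```

```bash
python3 -m jog '[{"fingers":0,"tx":-0.3,"ty":-1.5,"tz":15,"ax":0,"ay":0,"az":0},{"fingers":0,"tx":0,"ty":0,"tz":20,"ax":0,"ay":0,"az":0},{"fingers":0,"tx":0,"ty":0,"tz":20,"ax":0,"ay":0,"az":0},{"fingers":0,"tx":0,"ty":0,"tz":10,"ax":0,"ay":0,"az":0},{"fingers":0,"tx":0,"ty":0,"tz":6,"ax":0,"ay":0,"az":0},{"fingers":0,"tx":0,"ty":0,"tz":0,"ax":0,"ay":0,"az":0},{"fingers":0,"tx":0,"ty":0,"tz":0,"ax":0,"ay":0,"az":0},{"fingers":0,"tx":0,"ty":0,"tz":0,"ax":0,"ay":0,"az":0}]'
```

```text
t: 9.65
tcp_pos: [0.5493, 0.1042, 0.331]
tcp_rot: [0.001, 0.073, 0.997, 0.0]
wrist_force: [0.0, 0.1, -0.7]
width: 0.0466
finger_force: 0.0
```

```bash
python3 -m jog '[{"fingers":-1,"tx":0,"ty":0,"tz":1,"ax":0,"ay":0,"az":0},{"fingers":-1,"tx":0,"ty":0,"tz":0,"ax":0,"ay":0,"az":0},{"fingers":-1,"tx":0,"ty":0,"tz":0,"ax":0,"ay":0,"az":0},{"fingers":-1,"tx":0,"ty":0,"tz":0,"ax":0,"ay":0,"az":0},{"fingers":-1,"tx":0,"ty":0,"tz":0,"ax":0,"ay":0,"az":0},{"fingers":-1,"tx":0,"ty":0,"tz":0,"ax":0,"ay":0,"az":0},{"fingers":-1,"tx":0,"ty":0,"tz":0,"ax":0,"ay":0,"az":0},{"fingers":-1,"tx":0,"ty":0,"tz":0,"ax":0,"ay":0,"az":0}]' 25; python3 -c "
from h import *
o=cur()[2];print(o['torque'],o['qpos'])"
```

```text
t: 10.32
tcp_pos: [0.5486, 0.1021, 0.3293]
tcp_rot: [0.0, 0.073, 0.997, -0.001]
wrist_force: [-0.6, -5.5, 2.7]
width: 0.0251
finger_force: 25.0
[-1.19288777  0.25888857  0.01237179] [-0.18408612  0.28834765 -0.13447195  1.84348062  0.04759153  1.01344593
  1.0862511 ]
```

```bash
python3 -m jog '[{"fingers":-1,"tx":0,"ty":-2.5,"tz":0,"ax":0,"ay":0,"az":0},{"fingers":-1,"tx":0,"ty":0,"tz":0,"ax":0,"ay":0,"az":0.05},{"fingers":-1,"tx":0,"ty":0,"tz":0,"ax":0,"ay":0,"az":0.05},{"fingers":-1,"tx":0,"ty":0,"tz":0,"ax":0,"ay":0,"az":0.1},{"fingers":-1,"tx":0,"ty":0,"tz":0,"ax":0,"ay":0,"az":0.1},{"fingers":-1,"tx":0,"ty":0,"tz":0,"ax":0,"ay":0,"az":0.1},{"fingers":-1,"tx":0,"ty":0,"tz":0,"ax":0,"ay":0,"az":0},{"fingers":-1,"tx":0,"ty":0,"tz":0,"ax":0,"ay":0,"az":0}]'
cat > st.py <<'E'
from h import *
p,R,o=cur();y=R.as_matrix()[:,1]
print("p",p.round(4),"yaw cw",round(-np.arctan2(y[1],y[0]),4),"qv7",round(o['qvel'][6],3),"F",np.round(o['wrist_force'],1),"T",np.round(o['torque'],3),"j7",round(o['qpos'][6],3),"tau7",round(o["tau"][6],3),o["finger_force"])
E
python3 st.py
```

```text
t: 10.98
tcp_pos: [0.5487, 0.1023, 0.3293]
tcp_rot: [0.001, 0.267, 0.964, 0.001]
wrist_force: [1.7, 2.4, 1.5]
width: 0.025
finger_force: 25.0
p [0.5487 0.1023 0.3293] yaw cw -1.0297 qv7 0.024 F [1.7 2.4 1.5] T [ 0.651 -0.366 -0.023] j7 0.724 tau7 -0.49 25.000592172145844
```

```bash
python3 -m jog '[{"fingers":-1,"tx":0,"ty":0,"tz":0,"ax":0,"ay":0,"az":0.08},{"fingers":-1,"tx":0,"ty":0,"tz":0,"ax":0,"ay":0,"az":0.08},{"fingers":-1,"tx":0,"ty":0,"tz":0,"ax":0,"ay":0,"az":0.04}]' >/dev/null; python3 st.py;  python3 -m jog '[{"fingers":-1,"tx":0,"ty":0,"tz":0,"ax":0,"ay":0,"az":0.04},{"fingers":-1,"tx":0,"ty":0,"tz":0,"ax":0,"ay":0,"az":0.04},{"fingers":-1,"tx":0,"ty":0,"tz":0,"ax":0,"ay":0,"az":0.04},{"fingers":-1,"tx":0,"ty":0,"tz":0,"ax":0,"ay":0,"az":0.04}]'>/dev/null;python3 st.py; python3 -m jog '[{"fingers":-1,"tx":0,"ty":0,"tz":0,"ax":0,"ay":0,"az":0.04},{"fingers":-1,"tx":0,"ty":0,"tz":0,"ax":0,"ay":0,"az":0.04},{"fingers":-1,"tx":0,"ty":0,"tz":0,"ax":0,"ay":0,"az":0.04}]'>/dev/null;python3 st.py
```

```text
p [0.5489 0.1025 0.3292] yaw cw -0.8261 qv7 -0.386 F [0.8 3.8 0. ] T [ 0.826 -0.425  0.037] j7 0.535 tau7 0.057 24.999700784683228
p [0.549  0.1026 0.3292] yaw cw -0.6687 qv7 -0.441 F [ 1.7  3.9 -0.5] T [ 0.882 -0.566  0.128] j7 0.389 tau7 0.677 24.99898374080658
p [0.5491 0.1026 0.3292] yaw cw -0.5487 qv7 -0.441 F [ 2.2  4.  -1. ] T [ 0.928 -0.64   0.047] j7 0.279 tau7 0.677 24.998806715011597
```

```bash
python3 -m jog '[{"fingers":-1,"tx":0,"ty":0,"tz":0,"ax":0,"ay":0,"az":0.04},{"fingers":-1,"tx":0,"ty":0,"tz":0,"ax":0,"ay":0,"az":0.04},{"fingers":-1,"tx":0,"ty":0,"tz":0,"ax":0,"ay":0,"az":0.04}]' >/dev/null; python3 st.py;  python3 -m jog '[{"fingers":-1,"tx":0,"ty":0,"tz":0,"ax":0,"ay":0,"az":0.04},{"fingers":-1,"tx":0,"ty":0,"tz":0,"ax":0,"ay":0,"az":0.04},{"fingers":-1,"tx":0,"ty":0,"tz":0,"ax":0,"ay":0,"az":0.04}]'>/dev/null;python3 st.py; python3 -m jog '[{"fingers":-1,"tx":0,"ty":0,"tz":0,"ax":0,"ay":0,"az":0.04},{"fingers":-1,"tx":0,"ty":0,"tz":0,"ax":0,"ay":0,"az":0.04},{"fingers":-1,"tx":0,"ty":0,"tz":0,"ax":0,"ay":0,"az":0.04}]'>/dev/null;python3 st.py
```

```text
p [0.5492 0.1027 0.3292] yaw cw -0.4288 qv7 -0.438 F [ 3.2  4.4 -0.6] T [ 0.973 -0.743  0.042] j7 0.168 tau7 0.676 24.998788833618164
p [0.5494 0.1027 0.3292] yaw cw -0.3088 qv7 -0.44 F [ 4.1  4.6 -2.5] T [ 0.992 -0.888  0.051] j7 0.057 tau7 0.675 24.998734295368195
p [0.5495 0.1027 0.3292] yaw cw -0.1887 qv7 -0.441 F [ 5.1  4.8 -2.5] T [ 0.995 -0.997  0.068] j7 -0.054 tau7 0.674 24.99863862991333
```

```bash
python3 -m jog '[{"fingers":-1,"tx":0,"ty":0,"tz":0,"ax":0,"ay":0,"az":0.04},{"fingers":-1,"tx":0,"ty":0,"tz":0,"ax":0,"ay":0,"az":0.04},{"fingers":-1,"tx":0,"ty":0,"tz":0,"ax":0,"ay":0,"az":0.04}]' >/dev/null; python3 st.py;  python3 -m jog '[{"fingers":-1,"tx":0,"ty":0,"tz":0,"ax":0,"ay":0,"az":0.04},{"fingers":-1,"tx":0,"ty":0,"tz":0,"ax":0,"ay":0,"az":0.04},{"fingers":-1,"tx":0,"ty":0,"tz":0,"ax":0,"ay":0,"az":0.04}]'>/dev/null;python3 st.py; python3 -m jog '[{"fingers":-1,"tx":0,"ty":0,"tz":0,"ax":0,"ay":0,"az":0.04},{"fingers":-1,"tx":0,"ty":0,"tz":0,"ax":0,"ay":0,"az":0.04},{"fingers":-1,"tx":0,"ty":0,"tz":0,"ax":0,"ay":0,"az":0.04}]'>/dev/null;python3 st.py
```

```text
p [0.5496 0.1028 0.3292] yaw cw -0.0688 qv7 -0.441 F [ 4.2  4.4 -1.8] T [ 0.973 -1.035  0.056] j7 -0.165 tau7 0.674 24.99862790107727
p [0.5497 0.1028 0.3292] yaw cw 0.0513 qv7 -0.438 F [ 4.5  4.1 -2. ] T [ 0.967 -1.175 -0.004] j7 -0.275 tau7 0.673 24.99852418899536
p [0.5498 0.1028 0.3291] yaw cw 0.1713 qv7 -0.438 F [ 5.5  4.6 -3. ] T [ 1.023 -1.223  0.052] j7 -0.386 tau7 0.672 24.998455345630646
```

```bash
python3 -m jog '[{"fingers":-1,"tx":0,"ty":0,"tz":0,"ax":0,"ay":0,"az":0.04},{"fingers":-1,"tx":0,"ty":0,"tz":0,"ax":0,"ay":0,"az":0.04},{"fingers":-1,"tx":0,"ty":0,"tz":0,"ax":0,"ay":0,"az":0.04}]' >/dev/null; python3 st.py;  python3 -m jog '[{"fingers":-1,"tx":0,"ty":0,"tz":0,"ax":0,"ay":0,"az":0.03},{"fingers":-1,"tx":0,"ty":0,"tz":0,"ax":0,"ay":0,"az":0.03},{"fingers":-1,"tx":0,"ty":0,"tz":0,"ax":0,"ay":0,"az":0.03}]'>/dev/null;python3 st.py; python3 -m jog '[{"fingers":-1,"tx":0,"ty":0,"tz":0,"ax":0,"ay":0,"az":0.03},{"fingers":-1,"tx":0,"ty":0,"tz":0,"ax":0,"ay":0,"az":0.03},{"fingers":-1,"tx":0,"ty":0,"tz":0,"ax":0,"ay":0,"az":0.03}]'>/dev/null;python3 st.py
```

```text
p [0.5498 0.1023 0.3291] yaw cw 0.2908 qv7 -0.437 F [ 4.9  3.5 -2.4] T [ 0.873 -1.274  0.404] j7 -0.496 tau7 0.366 24.99864488840103
p [0.5497 0.1018 0.3292] yaw cw 0.3805 qv7 -0.329 F [ 4.2 -1.1 -2. ] T [-0.049 -1.013  0.323] j7 -0.578 tau7 0.205 24.99918758869171
p [0.5497 0.1017 0.3293] yaw cw 0.4708 qv7 -0.329 F [ 5.9  3.6 -2.2] T [ 0.908 -1.274  0.473] j7 -0.661 tau7 0.053 24.998239874839783
```

The torque jumped to 0.4 N m after about 1.65 rad while the fingers began to slip, with no side force, so the screw has seated. I settle, then back off.

```bash
python3 -m jog '[{"fingers":-1,"tx":0,"ty":0,"tz":0,"ax":0,"ay":0,"az":0},{"fingers":-1,"tx":0,"ty":0,"tz":0,"ax":0,"ay":0,"az":0},{"fingers":-1,"tx":0,"ty":0,"tz":0,"ax":0,"ay":0,"az":0},{"fingers":-1,"tx":0,"ty":0,"tz":0,"ax":0,"ay":0,"az":0}]'>/dev/null; python3 st.py;  python3 -m jog '[{"fingers":-1,"tx":0,"ty":0,"tz":0,"ax":0,"ay":0,"az":-0.03},{"fingers":-1,"tx":0,"ty":0,"tz":0,"ax":0,"ay":0,"az":-0.03}]'>/dev/null;python3 st.py; python3 -m jog '[{"fingers":-1,"tx":0,"ty":0,"tz":0,"ax":0,"ay":0,"az":-0.06},{"fingers":-1,"tx":0,"ty":0,"tz":0,"ax":0,"ay":0,"az":-0.06},{"fingers":-1,"tx":0,"ty":0,"tz":0,"ax":0,"ay":0,"az":-0.06},{"fingers":-1,"tx":0,"ty":0,"tz":0,"ax":0,"ay":0,"az":-0.06},{"fingers":-1,"tx":0,"ty":0,"tz":0,"ax":0,"ay":0,"az":-0.06},{"fingers":-1,"tx":0,"ty":0,"tz":0,"ax":0,"ay":0,"az":-0.06},{"fingers":-1,"tx":0,"ty":0,"tz":0,"ax":0,"ay":0,"az":-0.06},{"fingers":-1,"tx":0,"ty":0,"tz":0,"ax":0,"ay":0,"az":-0.06},{"fingers":-1,"tx":0,"ty":0,"tz":0,"ax":0,"ay":0,"az":-0.06},{"fingers":-1,"tx":0,"ty":0,"tz":0,"ax":0,"ay":0,"az":-0.06}]'>/dev/null;python3 st.py
```

```text
p [0.5498 0.1019 0.3293] yaw cw 0.4696 qv7 -0.0 F [ 5.6  1.4 -1.4] T [ 0.472 -1.064  0.183] j7 -0.66 tau7 -0.207 24.999660551548004
p [0.5497 0.1019 0.3293] yaw cw 0.4089 qv7 0.332 F [ 5.1  2.  -1.1] T [ 0.465 -1.074 -0.08 ] j7 -0.604 tau7 -0.586 25.000094175338745
p [0.5496 0.102  0.3294] yaw cw -0.1927 qv7 0.661 F [ 3.3  2.2 -0.5] T [ 0.439 -0.973  0.02 ] j7 -0.05 tau7 -1.047 25.000060200691223
```

```bash
python3 -m jog '[{"fingers":-1,"tx":0,"ty":0,"tz":0,"ax":0,"ay":0,"az":-0.09},{"fingers":-1,"tx":0,"ty":0,"tz":0,"ax":0,"ay":0,"az":-0.09},{"fingers":-1,"tx":0,"ty":0,"tz":0,"ax":0,"ay":0,"az":-0.09},{"fingers":-1,"tx":0,"ty":0,"tz":0,"ax":0,"ay":0,"az":-0.09},{"fingers":-1,"tx":0,"ty":0,"tz":0,"ax":0,"ay":0,"az":-0.09},{"fingers":-1,"tx":0,"ty":0,"tz":0,"ax":0,"ay":0,"az":-0.09},{"fingers":-1,"tx":0,"ty":0,"tz":0,"ax":0,"ay":0,"az":-0.09},{"fingers":-1,"tx":0,"ty":0,"tz":0,"ax":0,"ay":0,"az":-0.09},{"fingers":-1,"tx":0,"ty":0,"tz":0,"ax":0,"ay":0,"az":-0.09}]'>/dev/null; python3 st.py;  python3 -m jog '[{"fingers":-1,"tx":0,"ty":0,"tz":0,"ax":0,"ay":0,"az":-0.06},{"fingers":-1,"tx":0,"ty":0,"tz":0,"ax":0,"ay":0,"az":-0.04},{"fingers":-1,"tx":0,"ty":0,"tz":0,"ax":0,"ay":0,"az":-0.03},{"fingers":-1,"tx":0,"ty":0,"tz":0,"ax":0,"ay":0,"az":0},{"fingers":-1,"tx":0,"ty":0,"tz":0,"ax":0,"ay":0,"az":0},{"fingers":-1,"tx":0,"ty":0,"tz":0,"ax":0,"ay":0,"az":0},{"fingers":-1,"tx":0,"ty":0,"tz":0,"ax":0,"ay":0,"az":0},{"fingers":-1,"tx":0,"ty":0,"tz":0,"ax":0,"ay":0,"az":0},{"fingers":-1,"tx":0,"ty":0,"tz":0,"ax":0,"ay":0,"az":0}]'>/dev/null;python3 st.py
python3 - <<'E'
from h import *
p,d=capture('scene');q,d=capture('side');w,d=capture('wrist')
cv2.imwrite('pics/s5.png',np.hstack([cv2.resize(p[180:280,240:340],(400,400)),cv2.resize(w,(400,300)) if 0 else cv2.resize(w[140:400,150:410],(400,400))])[:,:,::-1])
E
```

```text
p [0.5494 0.1019 0.3295] yaw cw -1.0041 qv7 0.992 F [3.  1.7 2.2] T [ 0.51  -0.769 -0.03 ] j7 0.7 tau7 -1.599 24.999747276306152
p [0.5494 0.1019 0.3295] yaw cw -1.1265 qv7 0.0 F [4.2 2.2 2.4] T [ 0.6   -1.187  0.002] j7 0.813 tau7 -0.049 25.00042587518692
```

View pics/s5.png

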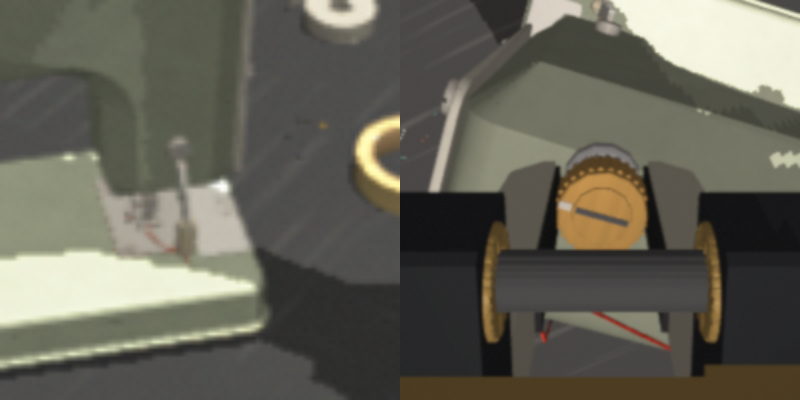

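The left half shows the lever still down. The right half shows the screw in the grip, its mark about 3° from where it started. That fits a start about 1.65 rad out and a final setting of about -1.57 rad, so I hand it in.

```bash
python3 -c "
from station import *
print(finish_job())"
```

```text
the job is handed in; nothing more can be done
None
```

The lifter lever is fully down. The thumbscrew was screwed in until it seated, then backed off about a quarter turn, and the job was handed in with it still gripped at 25 N; the judge returned no verdict.

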